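# Square up the cake frame corner with the try square

## Robot

A 6-joint arm with a two-finger parallel gripper is mounted at the origin on a cart in front of the work surface, level with it; the furniture and walls round the work are solid. World frame = base frame: x ahead of the robot, y to its left, z up, the work surface at z = 0. Lengths are in m, angles in degrees, forces in N, time in s.
With the tool pointing down it reaches from about 0.25 to 0.725 m from the base axis. Payload 9.7 kg.
Tool frame: the origin (TCP) lies at the very end of the fingers, on their centre line; the grasp point (between the pads) lies grasp_offset behind it (grasp_offset is the distance from the TCP to the grasp point, in m); z points along the fingers, y is the line along which they close (so a half turn about z gives the same grasp; the last joint's range is limited). The gripper opens to 85 mm and grips with 20 to 120 N. Pads are 22 mm wide; open, the fingers measure 114 mm over their backs; the gripper's body (76 mm by 85 mm) begins 54 mm behind the grasp point. The pads swing forward as they close: fully open they stand 13 mm farther back than shut.
Start: joints at [66.406, 4.979, 10.078, 95.1, 0, 90], TCP at [0.22, 0.504, 0.231] pointing down, gripper open.
Joint ranges: [-179.16, 179.16], [-48.56, 103.87], [-65.8, 70.77], [-126.05, 130.52], [-82.76, 87.17], [-180, 180]. Speed limits (degrees/s): [127.2, 127.2, 147.25, 180, 180, 180].

## Interface

Orientations are given as [roll, pitch, yaw] about the fixed x, y, z axes, in that order (R = Rz(yaw) Ry(pitch) Rx(roll)).
In Python, from workcell import get_obs, camera, calibration, job_done, recognise, cut_out, mark_of, grasp_offset gives the robot as it stands.
- The arm moves only by the tool servo_tool, never from a script. Its argument "moves" is a list of rows, each a list of 3 entries, a list of its own where there are three numbers: the turn, a rotation vector about the tool's x, y, z in degrees, then the shift along the tool's x, y, z in m, then the opening in per cent of the stroke, from 0 (shut) to 100 (fully open). In form: [[[ax, ay, az], [x, y, z], claw], ...]. A call has 1 to 12 rows; each row shifts and turns the commanded pose from where the row before left it, along the tool's axes as they then stand; what a row does not reach is not made up. A row lasts 1/10 s, in which the tool goes at most 50 mm and 8.59 degrees, less where a joint would pass 70% of its speed; a pose out of reach is approached as far as the arm can. A call is refused whole if a number of a shift passes 0.05 or a number of a turn 8.59, either way. A call with a gripper value outside its range is refused whole. The fingers move at their own pace and stop on an object; "force" is the grip in N (left out, the last holds). Time passes only in rows, so rows that do not move let the fingers close. It gives the time, the measured TCP pose, the force, the opening and the grip force at its end, in the units of the state.
- get_obs(): the state, without advancing time (a new reading comes with each control period).
- camera(name): name is "scene" or "side" or "wrist"; returns (picture, depth): 480x640x3 uint8, red, green, blue; 480x640 float32, m along the optical axis (not along the pixel's ray), 0 where there is no reading.
- calibration(name): a dict with "camera_matrix" (3x3 intrinsics, pixels), "dist" ([k1, k2, p1, p2, k3] as OpenCV has them; the pictures are not rectified), "R" (3x3) and "t" (3): a world point X has camera coordinates R X + t. Camera axes: x right, y down, z forward; pixel columns grow to the right and rows downward; lengths in m; the calibration is good to about 2 mm. A picture is of the moment at which its call begins: read the wrist's pose just before it. calibration takes no time and is no camera call; for the wrist camera it gives the pose at the moment of the call.
- job_done(): hands the job in; it is judged then, once.
Trained networks look in the newest picture that a camera, given by its name, has taken for a name from the list of things; names that differ only in an ending like _2 or _b are one class to them, and where a whole thing is asked for, a point or a joint stands for the part that bears it (a point fixed in the world has none). Each returns a list of dicts, best first, with "score" (0 to 1); they miss things now and then, are a little off and sometimes report something else, mostly with a low value. They report only what shows in the picture. A call takes as long as a camera call.
- recognise(name, camera): "xyz" ([x, y, z] in m, in the coordinates of the camera as it stood for that picture, good to about 4 mm: the middle of the surface that is visible of it).
- cut_out(name, camera): "mask" (480x640 bool, what is visible of it).
- mark_of(name, camera): "xyz" ([x, y, z] in m, in the coordinates of the camera as it stood for that picture, good to about 4 mm: a listed point, or the origin of a listed thing).
The state is a dict: "time": time; "q": joint angles; "qd": joint speeds; "joint_efforts": joint torques, N m; "ee_pos": TCP position; "tcp_rot": TCP orientation; "wrist_force": force on the tool from outside, world axes, zero at the start; "torque": the same for the moment, N m; "opening": finger opening in m; "grasp_force": force on a finger pad.
Only numpy, scipy, OpenCV 4.12 (cv2) and the standard library are available. Lean on these libraries where they do the work, as an engineer would, in place of code of your own. Each camera call takes 0.05 s, during which the arm holds its last target. There are 200 camera calls.

## Task

The swinging side of the steel cake frame has drifted inwards: pick up the square by its wooden bar, bring it slowly up to the sides and press it gently but firmly into the corner, so that it swings that side out and both legs sit flush, without gaps, against the two sides; keep it pressed against both for a good second. Move the swinging side with the square only, leave the corner square, then lay the square back flat on the worktop where you took it from, without disturbing the things around.

Things in the scene. Friction and masses are not known exactly. Their poses are not given: they have to be found in the camera images.
- square: L-shaped try square lying flat: two smooth aluminium legs 120 mm long, 10 mm thick, 28 mm high, joined by a wooden diagonal grip bar (14 mm thick, 140 mm long, 40 mm high). Origin: the outer corner (heel) of the L, at the underside. x and y run along the outer faces of the legs, z up; all material at x > 0, y > 0. 0.17 to 0.35 kg, balanced near the bar.
- square_grip (a point): point in the middle of the wooden bar, at x = y = 56 mm in the square's frame, 26 mm above its underside. The bar runs at right angles to the bisector of x and y: grip it from above with the fingers closing along that bisector. Between the bar and the inner corner of the legs 58 mm are free.
- frame: corner of a steel cake frame screwed to the worktop, fixed. Origin: nominal inner corner, at worktop height. x runs along the inner face of the fixed side, y along that of the swinging side when square; inside is x > 0, y > 0, open to the robot and at the top. The seated square has the same axes, heel in the corner. Rails smooth: friction about 0.2 carries a little of a push along a face.
- fixed_side: foot of the fixed side, same origin and axes as the frame. It carries a steel rail 130 mm long, 12 mm thick, its top 47 mm and its lower edge 7 mm above the worktop; its inner face is nominally at y = 0 but the rail is screwed in a slot and may really stand up to 8 mm to either side (y = -8 to +8 mm); this is not measured and stays the same during a run. Rigid.
- swing_base: foot of the swinging side, same origin and axes as the frame. It carries the swinging rail, 130 mm long, same height and thickness as the fixed one, with a red strip on its outside, on an upright pivot in the corner, on the line of its inner face. The pivot is nominally at x = 0 but may really stand up to 8 mm to either side (x = -8 to +8 mm), not measured, unchanging.
- swing_side (a joint): angle of the swinging rail, rad: 0 = square to the fixed side, positive = free end leans inwards (towards +x of the frame; 0.1 rad is 13 mm at the end). Starts at 0.08 to 0.2; a stop on the outside ends it at -0.02. Friction hinge that stays where it is left: about 1.3 N at the free end swings it; once it lies flush along the square's leg it bears on the pivot and is as hard as a wall.
- jam_jar: loose jam jar with red lid, 65 mm wide, 97 mm high, bystander; origin at its underside
- ramekin: loose white porcelain pot, 68 mm wide, 37 mm high, bystander; origin at its underside
- kitchen_timer: loose red and white wind-up timer, 64 mm wide, 57 mm high, bystander; origin at its underside

How it is judged:
By the outcome, as a careful person would: the job done as asked, in the order asked, and still so for the second after the job is handed in, with the robot touching nothing.
It also fails if it takes over 64 s, if anything falls off the work surface, if the arm or the gripper's body presses on something with over 40 N, if the wrist force passes 120 N, or if a joint passes its speed limit or range.

## Working session

There is one attempt and no reset: what is moved stays moved. The work goes in short steps, Python scripts to look and compute and a tool call to move; the robot and the scene stay as the last step left them, time stands still between calls to the robot, and variables do not carry over. Pictures are saved under pics/ and viewed, at most 10 in all, crops included, and the job is handed in when it is done.

Besides the shell and the picture viewer there is one more tool, called after ">>>" as name(argument=value, ...) on one line, values as JSON. servo_tool: Moves the arm, as the interface text tells. Its arguments: {"type":"object","properties":{"moves":{"type":"array"},"force":{"type":"number"}},"required":["moves"]}

```bash
ls; mkdir -p pics
cat > h.py <<'E'
import numpy as np, cv2
from workcell import *
def world(cam,p):
    c=calibration(cam); return np.array(c["R"]).T@(np.array(p)-np.array(c["t"]).ravel())
def snap(cam,fn=None):
    im,d=camera(cam)
    if fn: cv2.imwrite("pics/"+fn,im[:,:,::-1])
    return im,d
def cloud(cam,mask,d):
    c=calibration(cam); v,u=np.nonzero(mask&(d>0)); 
    xy=cv2.undistortPoints(np.c_[u,v].astype(float).reshape(-1,1,2),np.array(c["camera_matrix"]),np.array(c["dist"])).reshape(-1,2)
    z=d[v,u]; P=np.c_[xy*z[:,None],z]
    return (P-np.array(c["t"]).ravel())@np.array(c["R"])
E
python3 - <<'E'
from h import *
o=get_obs();print(o["time"],o["ee_pos"],o["tcp_rot"],o["opening"],grasp_offset)
for cam in ["scene","side"]:
    im,d=snap(cam,cam+"0.png")
    for n in ["square","square_grip","frame","fixed_side","swing_base","swing_side","jam_jar","ramekin","kitchen_timer"]:
        for f in (recognise,mark_of):
            try:
                r=f(n,cam)
                print(cam,n,f.__name__,[(round(x["score"],2),world(cam,x["xyz"]).round(3).tolist()) for x in r[:2]])
            except Exception as e: print(n,f.__name__,e)
E
```

```text
pics
0.0 [0.22005413 0.50381612 0.23058353] [-1.79923945e+02  2.06635557e-04  1.56404750e+02] 0.08545774551256886 0.0187
scene square call [(0.73, [0.368, 0.276, 0.026])]
scene square call [(0.59, [0.452, 0.28, -0.001])]
scene square_grip call [(0.81, [0.365, 0.273, 0.026])]
scene square_grip call [(0.56, [0.37, 0.276, 0.024])]
scene frame call [(0.85, [0.634, 0.296, 0.024])]
scene frame call [(0.69, [0.678, 0.304, 0.003])]
scene fixed_side call [(0.64, [0.599, 0.357, 0.01]), (0.3, [0.635, 0.249, 0.031])]
scene fixed_side call [(0.75, [0.678, 0.301, -0.003])]
scene swing_base call [(0.68, [0.64, 0.256, 0.032])]
scene swing_base call [(0.64, [0.676, 0.3, 0.004])]
scene swing_side call [(0.98, [0.638, 0.251, 0.029])]
swing_side call it knows: fixed_side, frame, jam_jar, kitchen_timer, ramekin, square, square_grip, swing_base
scene jam_jar call [(0.88, [0.646, -0.004, 0.076])]
scene jam_jar call [(0.77, [0.661, -0.016, 0.002])]
scene ramekin call [(0.89, [0.497, 0.533, 0.023])]
scene ramekin call [(0.95, [0.509, 0.53, 0.002])]
scene kitchen_timer call [(0.85, [0.371, 0.505, 0.042])]
sce
[... 405 characters left out ...]
12])]
side fixed_side call [(0.67, [0.674, 0.298, -0.005])]
side swing_base call [(0.91, [0.635, 0.251, 0.032])]
side swing_base call [(0.73, [0.663, -0.02, -0.004]), (0.67, [0.674, 0.299, -0.0])]
side swing_side call [(0.86, [0.636, 0.243, 0.029])]
swing_side call it knows: fixed_side, frame, jam_jar, kitchen_timer, ramekin, square, square_grip, swing_base
side jam_jar call [(0.85, [0.655, 0.006, 0.064])]
side jam_jar call [(0.55, [0.665, -0.017, -0.003])]
side ramekin call [(0.57, [0.51, 0.532, 0.02])]
side ramekin call [(0.96, [0.511, 0.534, 0.002])]
side kitchen_timer call [(0.79, [0.378, 0.518, 0.037]), (0.38, [0.51, 0.536, 0.023])]
side kitchen_timer call [(0.85, [0.393, 0.497, -0.0])]
```

```bash
cat > m.py <<'E'
from h import *
def top(n,zlo,zhi,R=0.17,c=None,cams=("scene","side")):
    out=[]
    for cam in cams:
        im,d=camera(cam); P=cloud(cam,np.ones(d.shape,bool),d)
        k=(P[:,2]>zlo)&(P[:,2]<zhi)&(np.hypot(P[:,0]-c[0],P[:,1]-c[1])<R)
        out.append(P[k])
    return out
E
python3 - <<'E'
from m import *
# top-down map, 1mm/px, x up: rows = 0.75-x, cols = 0.65-y
M=np.zeros((550,750,3),np.uint8)
for cam,ch in (("scene",1),("side",2)):
    im,d=camera(cam); P=cloud(cam,np.ones(d.shape,bool),d)
    np.save(cam+"P.npy",P)
    for lo,hi,val in ((0.018,0.034,110),(0.034,0.06,255)):
        k=(P[:,2]>lo)&(P[:,2]<hi)
        r=((0.78-P[k,0])*1000).astype(int); c=((0.65-P[k,1])*1000).astype(int)
        g=(r>=0)&(r<550)&(c>=0)&(c<750); M[r[g],c[g],ch]=val
a=M[60:520,80:700]
cv2.imwrite("pics/map.png",M)
for cam in ("scene","side"):
  print(cam,calibration(cam)["t"], (-np.array(calibration(cam)["R"]).T@np.array(calibration(cam)["t"]).ravel()).round(2))
E
```

```text
scene [0.50654868 0.16320808 0.91959924] [-0.36  0.84  0.54]
side [0.57802014 0.057548   1.25108172] [-0.1   1.24  0.59]
```

View pics/scene0.png

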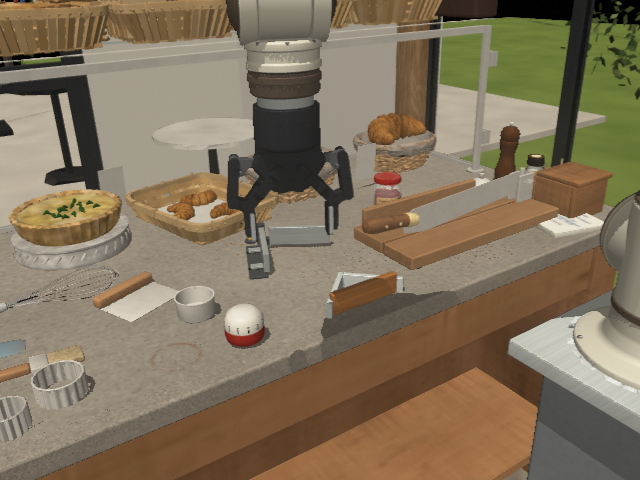

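View pics/map.png

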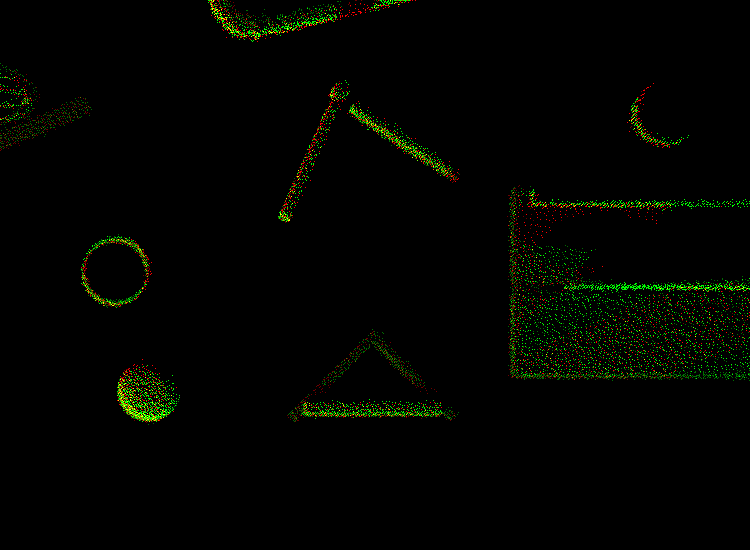

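```bash
cat > fit.py <<'E'
from h import *
def rect(P,k):
    Q=P[k][:,:2]*1000; 
    m=np.median(Q,0); 
    _,_,V=np.linalg.svd(Q-Q.mean(0),full_matrices=False)
    a=np.degrees(np.arctan2(V[0,1],V[0,0]))%180
    s=(Q-m)@V.T; lo,hi=np.percentile(s,[1,99],axis=0)
    c=m+((lo+hi)/2)@V
    return len(Q),"ang %.2f c %s size %s z %.1f"%(a,c.round(1),(hi-lo).round(1),np.median(P[k][:,2])*1000)
if __name__=="__main__":
  for cam in ("scene","side"):
    P=np.load(cam+"P.npy"); x,y,z=P.T
    box=lambda x0,x1,y0,y1,z0,z1:(x>x0)&(x<x1)&(y>y0)&(y<y1)&(z>z0)&(z<z1)
    print(cam,"bar",rect(P,box(.34,.45,.19,.37,.036,.046)))
    print(" fixed",rect(P,box(.57,.675,.31,.38,.044,.052)))
    print(" swing",rect(P,box(.58,.68,.18,.302,.044,.052)))
    print(" pivot?",rect(P,box(.67,.71,.29,.33,.03,.06)))
    print(" legL",rect(P,box(.385,.44,.285,.35,.022,.033)))
    print(" legR",rect(P,box(.385,.44,.20,.27,.022,.033)))
E
python3 fit.py
```

```text
scene bar (388, 'ang 89.97 c [371.3 277.4] size [135.6  15.3] z 39.2')
 fixed (143, 'ang 155.91 c [621.9 339.3] size [111.   11.6] z 46.5')
 swing (170, 'ang 57.12 c [641.4 249.3] size [115.1  15.3] z 46.1')
 pivot? (79, 'ang 54.21 c [680.7 305.9] size [30.9 30.4] z 47.1')
 legL (94, 'ang 133.29 c [414.9 305.5] size [59.  10.3] z 27.4')
 legR (145, 'ang 46.45 c [414.7 249.3] size [57.6 12.3] z 27.0')
side bar (185, 'ang 89.93 c [370.6 276.8] size [135.1  13.8] z 40.0')
 fixed (104, 'ang 155.73 c [620.5 338.7] size [111.2  13. ] z 47.2')
 swing (125, 'ang 56.73 c [638.3 245.4] size [122.8  17.4] z 47.1')
 pivot? (75, 'ang 54.85 c [678.7 308.6] size [29.2 27.7] z 46.0')
 legL (77, 'ang 134.74 c [409.4 310.2] size [70.2 10. ] z 28.4')
 legR (101, 'ang 45.49 c [410.4 244.5] size [69.2 13.5] z 27.3')
```

>>> servo_tool(moves=[[[0,0,8.3],[0,0,0],50],[[0,0,8.3],[0,0,0],50],[[0,0,8.3],[0,0,0],50],[[0,0,8.3],[0,0,0],50],[[0,0,8.3],[0,0,0],50],[[0,0,8.3],[0,0,0],50],[[0,0,8.3],[0,0,0],50],[[0,0,8.3],[0,0,0],50]])

```text
time: 2.7
ee_pos: [0.2201, 0.504, 0.2313]
tcp_rot: [-180.0, -0.0, 89.7]
wrist_force: [0.4, 0.2, 0.7]
opening: 0.0429
grasp_force: 0.0
```

>>> servo_tool(moves=[[[0,0,0],[-0.023,0.015,0],50],[[0,0,0],[-0.023,0.015,0],50],[[0,0,0],[-0.023,0.015,0],50],[[0,0,0],[-0.023,0.015,0],50],[[0,0,0],[-0.023,0.015,0],50],[[0,0,0],[-0.023,0.015,0],50],[[0,0,0],[-0.022,0.015,0],50],[[0,0,0],[-0.022,0.015,0],50],[[0,0,0],[-0.022,0.015,0],50],[[0,0,0],[-0.022,0.015,0],50],[[0,0,0],[0,0,0],50],[[0,0,0],[0,0,0],50]])

```text
time: 3.9
ee_pos: [0.3703, 0.2778, 0.2314]
tcp_rot: [180.0, -0.0, 89.9]
wrist_force: [-0.2, 0.1, 0.0]
opening: 0.0426
grasp_force: 0.0
```

```bash
cat > wr.py <<'E'
from fit import *
import sys
o=get_obs();print(o["time"],o["ee_pos"].round(4),o["tcp_rot"],o["opening"],o["wrist_force"].round(2))
im,d=snap("wrist",sys.argv[1])
P=cloud("wrist",np.ones(d.shape,bool),d); np.save("wristP.npy",P)
x,y,z=P.T
box=lambda x0,x1,y0,y1,z0,z1:(x>x0)&(x<x1)&(y>y0)&(y<y1)&(z>z0)&(z<z1)
for n,k in (("bar",box(.34,.45,.19,.37,.036,.046)),("fixed",box(.57,.675,.31,.38,.044,.052)),("swing",box(.58,.68,.18,.302,.044,.052)),("legL",box(.385,.44,.285,.35,.022,.033)),("legR",box(.385,.44,.20,.27,.022,.033))):
    if k.sum()>20: print(n,rect(P,k))
E
python3 wr.py w0.png
```

```text
3.9 [0.3703 0.2778 0.2314] [ 1.79998375e+02 -1.59041885e-02  8.99208920e+01] 0.04260060849655446 [-0.19  0.05  0.02]
bar (2286, 'ang 89.91 c [374.8 276.9] size [135.9  13.5] z 40.1')
fixed (1433, 'ang 155.21 c [608.7 345.7] size [83.4 12.4] z 47.3')
swing (1387, 'ang 57.40 c [634.2 233.9] size [98.7 12.5] z 47.3')
legL (888, 'ang 134.67 c [410.4 312.3] size [75.2  9.8] z 28.4')
legR (862, 'ang 45.59 c [411.7 240.9] size [75.4 10.4] z 28.3')
```

View pics/w0.png

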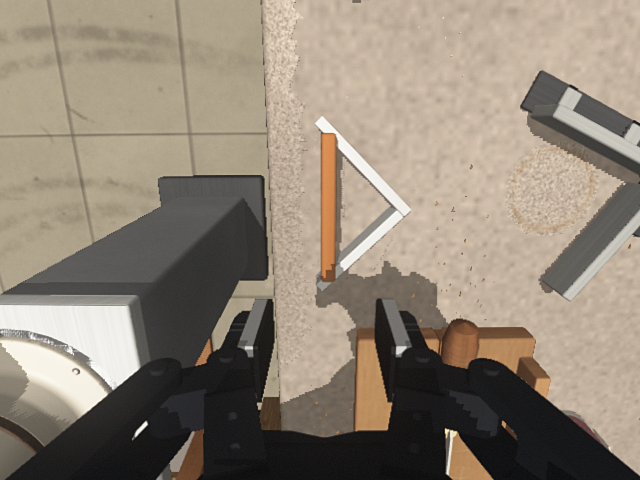

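>>> servo_tool(moves=[[[0,0,0],[0,0.002,0.03],50],[[0,0,0],[0,0,0.03],50],[[0,0,0],[0,0,0.03],50],[[0,0,0],[0,0,0.03],50],[[0,0,0],[0,0,0.03],50],[[0,0,0],[0,0,0.025],50],[[0,0,0],[0,0,0.02],50],[[0,0,0],[0,0,0.015],50],[[0,0,0],[0,0,0.013],50],[[0,0,0],[0,0,0],50],[[0,0,0],[0,0,0],50]])

```text
time: 5.05
ee_pos: [0.3721, 0.2784, 0.0087]
tcp_rot: [180.0, -0.0, 90.0]
wrist_force: [-0.7, 0.2, 0.2]
opening: 0.0428
grasp_force: 0.0
```

>>> servo_tool(moves=[[[0,0,0],[0,0,0],0],[[0,0,0],[0,0,0],0],[[0,0,0],[0,0,0],0],[[0,0,0],[0,0,0],0],[[0,0,0],[0,0,0],0],[[0,0,0],[0,0,0],0],[[0,0,0],[0,0,0],0],[[0,0,0],[0,0,0],0]], force=60)

```text
time: 5.85
ee_pos: [0.3728, 0.2785, 0.0094]
tcp_rot: [179.9, -0.1, 90.0]
wrist_force: [-1.0, 0.0, 6.1]
opening: 0.0129
grasp_force: 59.9
```

>>> servo_tool(moves=[[[0,0,0],[0,0,-0.003],0],[[0,0,0],[0,0,-0.002],0],[[0,0,-4],[0,0,0],0],[[0,0,-6],[0,0,0],0],[[0,0,-6],[0,0,0],0],[[0,0,-4.5],[0,0,0],0],[[0,0,0],[0,0,0],0],[[0,0,0],[0,0,0],0]])

```text
time: 6.65
ee_pos: [0.372, 0.2779, 0.0131]
tcp_rot: [-180.0, 0.0, 110.4]
wrist_force: [-0.2, 0.8, -2.8]
opening: 0.0131
grasp_force: 58.6
```

>>> servo_tool(moves=[[[0,0,0],[-0.004,0.0088,0],0],[[0,0,0],[-0.0075,0.017,0],0],[[0,0,0],[-0.0075,0.017,0],0],[[0,0,0],[-0.0075,0.017,0],0],[[0,0,0],[-0.0075,0.017,0],0],[[0,0,0],[-0.0075,0.017,0],0],[[0,0,0],[-0.0075,0.017,0],0],[[0,0,0],[-0.0075,0.017,0],0],[[0,0,0],[-0.0075,0.017,0],0],[[0,0,0],[-0.0075,0.017,0],0],[[0,0,0],[-0.006,0.0127,0],0],[[0,0,0],[0,0,0],0]])

```text
time: 7.85
ee_pos: [0.5646, 0.266, 0.0127]
tcp_rot: [180.0, 0.0, 110.4]
wrist_force: [-0.8, 0.3, -3.0]
opening: 0.0128
grasp_force: 59.0
```

```bash
cat > f2.py <<'E'
from fit import *
import sys
o=get_obs();print(o["time"],o["ee_pos"].round(4),o["tcp_rot"].round(2),o["wrist_force"].round(2),o["torque"].round(3))
im,d=snap("wrist",sys.argv[1])
P=cloud("wrist",np.ones(d.shape,bool),d); np.save("wristP.npy",P)
s,_=snap("side",None); s=cv2.resize(s[180:330,200:400],(800,600),interpolation=cv2.INTER_CUBIC); cv2.imwrite("pics/s_"+sys.argv[1],s[:,:,::-1])
E
python3 f2.py w1.png
```

```text
7.85 [0.5646 0.266  0.0127] [1.7998e+02 1.0000e-02 1.1037e+02] [-0.77  0.35 -3.01] [-0.064  0.047 -0.011]
```

View pics/w1.png

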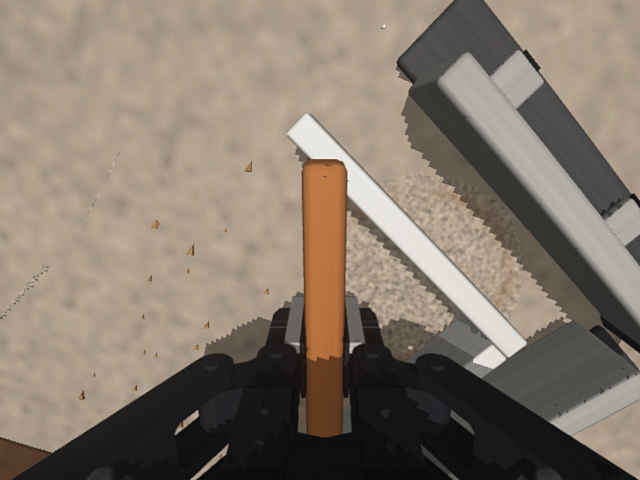

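```bash
cat > rel.py <<'E'
from h import *
# relative fit from last wrist cloud. leg and fixed rail edges by slab lines
P=np.load("wristP.npy"); import sys
phi=np.radians(float(sys.argv[1])); g=np.array([float(sys.argv[2]),float(sys.argv[3])])
ex=np.array([np.cos(phi),np.sin(phi)]); ey=np.array([-ex[1],ex[0]])
heel=g-0.056*(ex+ey); Q=np.c_[(P[:,:2]-heel)@ex,(P[:,:2]-heel)@ey]*1000; z=P[:,2]*1000
def edges(k,name,lo,hi,ax=0):
    a,b=Q[k][:,ax],Q[k][:,1-ax]; A=[];E0=[];E1=[]
    for t in np.arange(lo,hi,3):
        s=b[(a>=t)&(a<t+3)]
        if len(s)>8: A.append(t+1.5);E0.append(s.min());E1.append(s.max())
    if len(A)<4: print(name,"few");return
    for n,E in (("min",E0),("max",E1)):
        p=np.polyfit(A,E,1); r=np.array(E)-np.polyval(p,A); m=abs(r)<1; p=np.polyfit(np.array(A)[m],np.array(E)[m],1)
        print(name,n,"slope deg %.2f at0 %.1f at100 %.1f"%(np.degrees(np.arctan(p[0])),p[1],p[1]+100*p[0]),len(A))
u,v=Q.T
edges((abs(v-5)<9)&(z>29)&(z<36)&(u<112),"leg",20,112)
edges((v<0)&(v>-60)&(z>44)&(z<51),"fixed",0,130)
edges((abs(u-5)<9)&(z>29)&(z<36),"legy",10,112,1)
edges((u<12)&(u>-60)&(z>44)&(z<51)&(v>10),"swing",10,120,1)
E
python3 rel.py 155.4 0.5646 0.266
```

```text
leg min slope deg -0.05 at0 2.1 at100 2.0 31
leg max slope deg -0.03 at0 11.9 at100 11.8 31
fixed min slope deg 0.24 at0 -40.5 at100 -40.1 33
fixed max slope deg 0.60 at0 -28.7 at100 -27.7 33
legy min slope deg 4.74 at0 -2.7 at100 5.6 6
legy max slope deg -2.69 at0 10.7 at100 6.0 6
swing min slope deg 19.25 at0 -38.1 at100 -3.2 4
swing max slope deg 8.16 at0 -21.8 at100 -7.4 4
```

>>> servo_tool(moves=[[[0,0,-0.4],[0.002,0.002,0],0],[[0,0,0],[0.002,0.002,0],0],[[0,0,0],[0.002,0.002,0],0],[[0,0,0],[0.002,0.002,0],0],[[0,0,0],[0.002,0.002,0],0],[[0,0,0],[0.002,0.002,0],0],[[0,0,0],[0.002,0.002,0],0],[[0,0,0],[0.002,0.002,0],0],[[0,0,0],[0.0015,0.0015,0],0],[[0,0,0],[0,0,0],0]])

```text
time: 8.95
ee_pos: [0.5729, 0.2894, 0.0132]
tcp_rot: [-180.0, -0.0, 110.9]
wrist_force: [0.0, -0.8, -2.6]
opening: 0.0131
grasp_force: 59.0
```

```bash
cat > st.py <<'E'
from h import *
import sys
o=get_obs(); phi=np.radians(155.8); ex=np.array([np.cos(phi),np.sin(phi)]); ey=np.array([-ex[1],ex[0]])
f=o["wrist_force"][:2]; t=o["ee_pos"][:2]
print("t",o["time"],"tcp",o["ee_pos"].round(4),"yaw",o["tcp_rot"].round(2),"F frame",(f@ex).round(2),(f@ey).round(2),"Fz",o["wrist_force"][2].round(2),"pos frame mm",(t@ex*1000).round(2),(t@ey*1000).round(2),"Tz",o["torque"].round(3),"grip",o["grasp_force"].round(1))
E
python3 st.py
```

```text
Traceback (most recent call last):
  File "st.py", line 5, in <module>
    print("t",o["time"],"tcp",o["ee_pos"].round(4),"yaw",o["tcp_rot"].round(2),"F frame",(f@ex).round(2),(f@ey).round(2),"Fz",o["wrist_force"][2].round(2),"pos frame mm",(t@ex*1000).round(2),(t@ey*1000).round(2),"Tz",o["torque"].round(3),"grip",o["grasp_force"].round(1))
                                                                                                                                                                                                                                                     ^^^^^^^^^^^^^^^^^^^^^^
AttributeError: 'float' object has no attribute 'round'
```

>>> servo_tool(moves=[[[0,0,0],[0.0005,0.0005,0],0],[[0,0,0],[0.0005,0.0005,0],0],[[0,0,0],[0.0005,0.0005,0],0],[[0,0,0],[0.0005,0.0005,0],0],[[0,0,0],[0.0005,0.0005,0],0],[[0,0,0],[0.0005,0.0005,0],0],[[0,0,0],[0,0,0],0]])

```text
time: 9.65
ee_pos: [0.5746, 0.2931, 0.0133]
tcp_rot: [-180.0, 0.0, 110.9]
wrist_force: [0.1, 1.1, -2.2]
opening: 0.0132
grasp_force: 59.0
```

```bash
sed -i 's/,"grip".*$/)/' st.py; python3 st.py
```

```text
t 9.65 tcp [0.5746 0.2931 0.0133] yaw [-180.      0.    110.91] F frame 0.39 -1.04 Fz -2.21 pos frame mm -403.98 -502.9 Tz [-0.006  0.037  0.021]
```

>>> servo_tool(moves=[[[0,0,0],[0.0003,0.0003,0],0],[[0,0,0],[0.0003,0.0003,0],0],[[0,0,0],[0.0003,0.0003,0],0],[[0,0,0],[0,0,0],0]])

```text
time: 10.05
ee_pos: [0.5752, 0.2942, 0.0133]
tcp_rot: [180.0, 0.0, 110.9]
wrist_force: [0.3, -0.2, -3.0]
opening: 0.0132
grasp_force: 59.0
```

```bash
python3 st.py
```

```text
t 10.05 tcp [0.5752 0.2942 0.0133] yaw [180.     0.   110.91] F frame -0.32 0.09 Fz -3.01 pos frame mm -403.99 -504.15 Tz [0.016 0.018 0.004]
```

>>> servo_tool(moves=[[[0,0,0],[0.0003,0.0003,0],0],[[0,0,0],[0.0003,0.0003,0],0],[[0,0,0],[0.0003,0.0003,0],0],[[0,0,0],[0.0003,0.0003,0],0],[[0,0,0],[0,0,0],0]])

```text
time: 10.55
ee_pos: [0.5752, 0.2946, 0.0129]
tcp_rot: [-179.9, 0.1, 110.9]
wrist_force: [-3.2, -6.8, -1.0]
opening: 0.0131
grasp_force: 59.3
```

```bash
python3 st.py
```

```text
t 10.55 tcp [0.5752 0.2946 0.0129] yaw [-1.7988e+02  9.0000e-02  1.1087e+02] F frame 0.1 7.48 Fz -0.99 pos frame mm -403.92 -504.51 Tz [-1.219  0.537  0.119]
```

>>> servo_tool(moves=[[[0,0,0],[-0.0015,0.0009,0],0],[[0,0,0],[-0.0014,0.0014,0],0],[[0,0,0],[-0.0014,0.0014,0],0],[[0,0,0],[-0.0014,0.0014,0],0],[[0,0,0],[-0.0014,0.0014,0],0],[[0,0,0],[-0.0014,0.0014,0],0],[[0,0,0],[-0.0014,0.0014,0],0],[[0,0,0],[0,0,0],0]])

```text
time: 11.35
ee_pos: [0.5875, 0.2891, 0.0127]
tcp_rot: [-179.9, 0.0, 110.9]
wrist_force: [-2.8, -5.1, -3.3]
opening: 0.0129
grasp_force: 59.0
```

```bash
python3 st.py
```

```text
t 11.35 tcp [0.5875 0.2891 0.0127] yaw [-1.7988e+02  3.0000e-02  1.1089e+02] F frame 0.48 5.76 Fz -3.29 pos frame mm -417.36 -504.52 Tz [-0.86   0.629  0.022]
```

>>> servo_tool(moves=[[[0,0,0],[-0.001,0.001,0],0],[[0,0,0],[-0.001,0.001,0],0],[[0,0,0],[-0.001,0.001,0],0],[[0,0,0],[-0.001,0.001,0],0],[[0,0,0],[-0.001,0.001,0],0],[[0,0,0],[0,0,0],0]])

```text
time: 11.95
ee_pos: [0.5938, 0.2863, 0.0127]
tcp_rot: [-179.9, 0.0, 110.9]
wrist_force: [-2.6, -4.6, -4.5]
opening: 0.0131
grasp_force: 59.0
```

```bash
python3 st.py; python3 f2.py w2.png
```

```text
t 11.95 tcp [0.5938 0.2863 0.0127] yaw [-1.7987e+02  3.0000e-02  1.1090e+02] F frame 0.49 5.28 Fz -4.45 pos frame mm -424.28 -504.55 Tz [-0.837  0.691  0.046]
11.95 [0.5938 0.2863 0.0127] [-1.7987e+02  3.0000e-02  1.1090e+02] [-2.61 -4.61 -4.45] [-0.837  0.691  0.046]
```

View pics/s_w2.png

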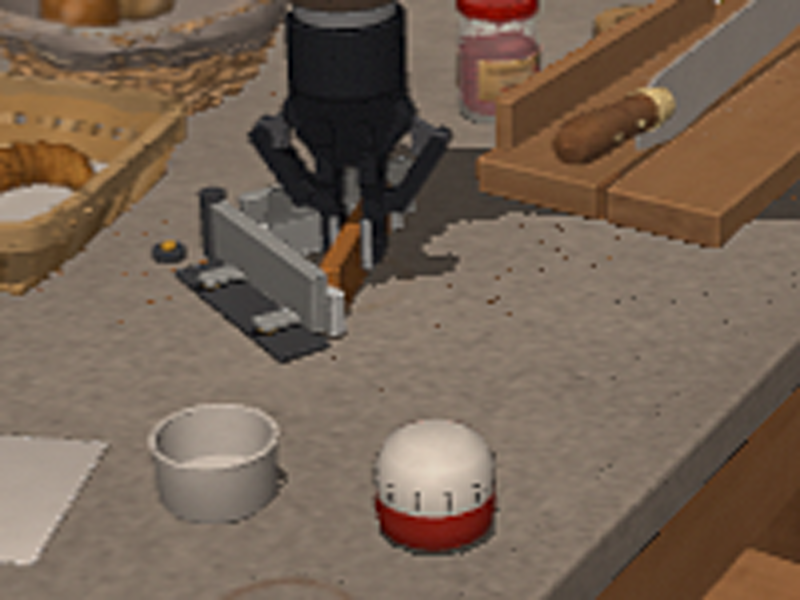

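>>> servo_tool(moves=[[[0,0,0],[-0.0005,0.0005,0],0],[[0,0,0],[-0.0005,0.0005,0],0],[[0,0,0],[-0.0005,0.0005,0],0],[[0,0,0],[-0.0005,0.0005,0],0],[[0,0,0],[0,0,0],0]])

```text
time: 12.55
ee_pos: [0.5963, 0.2852, 0.0127]
tcp_rot: [-179.9, 0.0, 110.9]
wrist_force: [-3.2, -4.6, -3.4]
opening: 0.0132
grasp_force: 59.0
```

```bash
python3 st.py
```

```text
t 12.55 tcp [0.5963 0.2852 0.0127] yaw [-1.7987e+02  2.0000e-02  1.1090e+02] F frame 1.04 5.48 Fz -3.43 pos frame mm -427.01 -504.53 Tz [-0.672  0.864  0.042]
```

>>> servo_tool(moves=[[[0,0,0],[-0.0005,0.0005,0],0],[[0,0,0],[-0.0005,0.0005,0],0],[[0,0,0],[-0.0005,0.0005,0],0],[[0,0,0],[0,0,0],0]])

```text
time: 12.95
ee_pos: [0.5982, 0.2843, 0.0127]
tcp_rot: [-179.9, 0.0, 110.9]
wrist_force: [-3.9, -4.4, -2.6]
opening: 0.0131
grasp_force: 59.0
```

```bash
python3 st.py
```

```text
t 12.95 tcp [0.5982 0.2843 0.0127] yaw [-1.7987e+02  2.0000e-02  1.1090e+02] F frame 1.74 5.56 Fz -2.58 pos frame mm -429.13 -504.56 Tz [-0.745  0.78   0.079]
```

>>> servo_tool(moves=[[[0,0,0],[-0.0004,0.0004,0],0],[[0,0,0],[-0.0004,0.0004,0],0],[[0,0,0],[-0.0004,0.0004,0],0],[[0,0,0],[0,0,0],0]])

```text
time: 13.35
ee_pos: [0.5998, 0.2836, 0.0126]
tcp_rot: [-179.9, 0.0, 110.9]
wrist_force: [-3.7, -4.0, -3.1]
opening: 0.0133
grasp_force: 59.0
```

```bash
python3 st.py
```

```text
t 13.35 tcp [0.5998 0.2836 0.0126] yaw [-1.7986e+02  2.0000e-02  1.1090e+02] F frame 1.77 5.13 Fz -3.1 pos frame mm -430.79 -504.55 Tz [-0.729  0.799  0.011]
```

>>> servo_tool(moves=[[[0,0,0],[-0.0004,0.0004,0],0],[[0,0,0],[-0.0004,0.0004,0],0],[[0,0,0],[-0.0004,0.0004,0],0],[[0,0,0],[-0.0004,0.0004,0],0],[[0,0,0],[0,0,0],0]])

```text
time: 13.85
ee_pos: [0.6008, 0.2831, 0.0126]
tcp_rot: [-179.8, -0.1, 110.9]
wrist_force: [-8.7, -2.3, -1.6]
opening: 0.0131
grasp_force: 59.4
```

```bash
python3 st.py; python3 f2.py w3.png
```

```text
t 13.85 tcp [0.6008 0.2831 0.0126] yaw [-1.7978e+02 -5.0000e-02  1.1093e+02] F frame 6.98 5.62 Fz -1.55 pos frame mm -431.95 -504.54 Tz [-0.386  1.727  0.049]
13.85 [0.6008 0.2831 0.0126] [-1.7978e+02 -5.0000e-02  1.1093e+02] [-8.67 -2.27 -1.55] [-0.386  1.727  0.049]
```

View pics/w3.png

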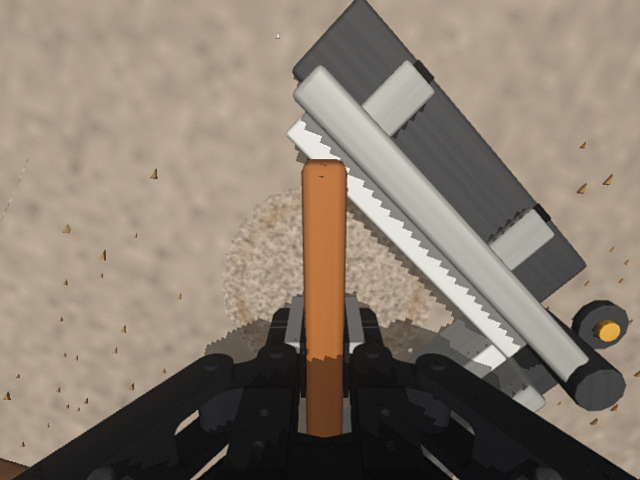

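>>> servo_tool(moves=[[[0,0,0],[0,0.0004,0],0],[[0,0,0],[0,0.0004,0],0],[[0,0,0],[0,0.0002,0],0],[[0,0,0],[0,0,0],0],[[0,0,0],[0,0,0],0],[[0,0,0],[0,0,0],0]])

```text
time: 14.55
ee_pos: [0.6008, 0.2831, 0.0124]
tcp_rot: [-179.7, -0.0, 110.9]
wrist_force: [-13.6, -3.6, 0.7]
opening: 0.0133
grasp_force: 59.8
```

```bash
python3 st.py
```

```text
t 14.55 tcp [0.6008 0.2831 0.0124] yaw [-1.7966e+02 -4.0000e-02  1.1094e+02] F frame 10.94 8.88 Fz 0.7 pos frame mm -431.95 -504.52 Tz [-0.71   2.515  0.061]
```

>>> servo_tool(moves=[[[0,0,0],[0,0.0002,0],0],[[0,0,0],[0,0.0002,0],0],[[0,0,0],[0,0,0],0],[[0,0,0],[0,0,0],0],[[0,0,0],[0,0,0],0],[[0,0,0],[0,0,0],0],[[0,0,0],[0,0,0],0],[[0,0,0],[0,0,0],0],[[0,0,0],[0,0,0],0],[[0,0,0],[0,0,0],0],[[0,0,0],[0,0,0],0],[[0,0,0],[0,0,0],0]])

```text
time: 15.75
ee_pos: [0.6008, 0.2831, 0.0123]
tcp_rot: [-179.6, -0.0, 110.9]
wrist_force: [-15.4, -5.0, 1.0]
opening: 0.0129
grasp_force: 59.8
```

```bash
python3 st.py; python3 f2.py w4.png; python3 rel.py 155.9 0.6008 0.2831
```

```text
t 15.75 tcp [0.6008 0.2831 0.0123] yaw [-1.7961e+02 -4.0000e-02  1.1094e+02] F frame 12.01 10.83 Fz 1.04 pos frame mm -431.96 -504.54 Tz [-0.811  2.811  0.053]
15.75 [0.6008 0.2831 0.0123] [-1.7961e+02 -4.0000e-02  1.1094e+02] [-15.39  -4.95   1.04] [-0.811  2.811  0.053]
leg min slope deg -0.03 at0 2.1 at100 2.0 31
leg max slope deg -0.12 at0 11.6 at100 11.4 31
fixed min slope deg 0.09 at0 -10.5 at100 -10.3 41
fixed max slope deg 0.02 at0 -0.1 at100 -0.1 41
legy min slope deg 1.07 at0 -3.9 at100 -2.0 7
legy max slope deg -25.70 at0 18.3 at100 -29.9 7
swing min slope deg -21.17 at0 -6.8 at100 -45.5 5
swing max slope deg -0.68 at0 -0.9 at100 -2.1 5rel.py:14: RankWarning: Polyfit may be poorly conditioned
  p=np.polyfit(A,E,1); r=np.array(E)-np.polyval(p,A); m=abs(r)<1; p=np.polyfit(np.array(A)[m],np.array(E)[m],1)
```

>>> servo_tool(moves=[[[0,0,0],[0,0,0],0],[[0,0,0],[0,0,0],0],[[0,0,0],[0,0,0],0],[[0,0,0],[0,0,0],0],[[0,0,0],[0,0,0],0],[[0,0,0],[0,0,0],0]])

```text
time: 16.45
ee_pos: [0.6009, 0.2831, 0.0123]
tcp_rot: [-179.6, -0.0, 110.9]
wrist_force: [-15.1, -4.9, 1.3]
opening: 0.0129
grasp_force: 59.8
```

>>> servo_tool(moves=[[[0,0,0],[0,-0.0008,0],0],[[0,0,0],[0,-0.001,0],0],[[0,0,0],[0,-0.002,0],0],[[0,0,0],[0,-0.004,0],0],[[0,0,0],[0,-0.006,0],0],[[0,0,0],[0,-0.008,0],0],[[0,0,0],[0,-0.01,0],0],[[0,0,0],[0,-0.01,0],0],[[0,0,0],[0,-0.01,0],0],[[0,0,0],[0,0,0],0],[[0,0,0],[0,0,0],0]])

```text
time: 17.55
ee_pos: [0.5556, 0.2653, 0.0137]
tcp_rot: [180.0, -0.0, 110.9]
wrist_force: [1.2, 0.3, -2.7]
opening: 0.0129
grasp_force: 59.3
```

```bash
python3 st.py; python3 f2.py w5.png
python3 - <<'E'
from h import *
o=get_obs(); p=o["ee_pos"]; y=np.radians(o["tcp_rot"][2]); d=np.array([.3728,.2785])-p[:2]
print("tool shift to home",d@[np.cos(y),np.sin(y)],d@[np.sin(y),-np.cos(y)])
E
```

```text
t 17.55 tcp [0.5556 0.2653 0.0137] yaw [179.95  -0.   110.91] F frame -0.92 -0.78 Fz -2.73 pos frame mm -397.99 -469.77 Tz [0.002 0.029 0.049]
17.55 [0.5556 0.2653 0.0137] [179.95  -0.   110.91] [ 1.16  0.33 -2.73] [0.002 0.029 0.049]
tool shift to home 0.07753546874507167 -0.16635701329987468
```

View pics/w5.png

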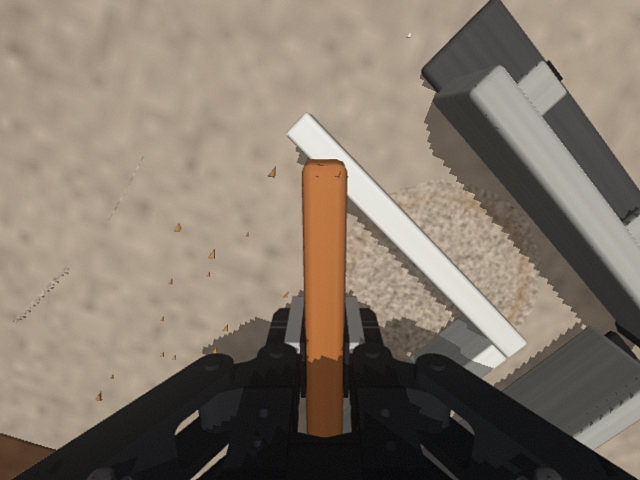

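>>> servo_tool(moves=[[[0,0,0],[0.004,-0.009,0],0],[[0,0,0],[0.0072,-0.0155,0],0],[[0,0,0],[0.0072,-0.0155,0],0],[[0,0,0],[0.0072,-0.0155,0],0],[[0,0,0],[0.0072,-0.0155,0],0],[[0,0,0],[0.0072,-0.0155,0],0],[[0,0,0],[0.0072,-0.0155,0],0],[[0,0,0],[0.0072,-0.0155,0],0],[[0,0,0],[0.0072,-0.0155,0],0],[[0,0,0],[0.0072,-0.0155,0],0],[[0,0,0],[0.0072,-0.0155,0],0],[[0,0,0],[0.0015,-0.0025,0],0]])

```text
time: 18.85
ee_pos: [0.3707, 0.2783, 0.0132]
tcp_rot: [-180.0, -0.0, 111.0]
wrist_force: [-0.2, -0.4, -2.5]
opening: 0.0132
grasp_force: 59.4
```

>>> servo_tool(moves=[[[0,0,4.5],[0,0,0],0],[[0,0,6],[0,0,0],0],[[0,0,6],[0,0,0],0],[[0,0,4.5],[0,0,0],0],[[0,0,0],[0,0,0],0],[[0,0,0],[0,0,0],0],[[0,0,0],[0,0,0],0]])

```text
time: 19.55
ee_pos: [0.3725, 0.2783, 0.0133]
tcp_rot: [180.0, -0.0, 90.0]
wrist_force: [-0.2, 0.1, -3.6]
opening: 0.0132
grasp_force: 59.4
```

```bash
python3 st.py
```

```text
t 19.55 tcp [0.3725 0.2783 0.0133] yaw [180.    -0.    90.01] F frame 0.23 0.02 Fz -3.64 pos frame mm -225.65 -406.52 Tz [-0.015  0.046  0.01 ]
```

Exactly home; lower until it rests.

>>> servo_tool(moves=[[[0,0,0],[0,0,0.001],0],[[0,0,0],[0,0,0.001],0],[[0,0,0],[0,0,0.001],0],[[0,0,0],[0,0,0.0005],0],[[0,0,0],[0,0,0.0005],0],[[0,0,0],[0,0,0],0]])

```text
time: 20.15
ee_pos: [0.3724, 0.2783, 0.0094]
tcp_rot: [180.0, -0.0, 89.9]
wrist_force: [-0.4, -0.2, -0.9]
opening: 0.0131
grasp_force: 59.5
```

```bash
python3 st.py
```

```text
t 20.15 tcp [0.3724 0.2783 0.0094] yaw [ 1.7999e+02 -1.0000e-02  8.9910e+01] F frame 0.29 0.3 Fz -0.91 pos frame mm -225.56 -406.51 Tz [0.002 0.064 0.009]
```

>>> servo_tool(moves=[[[0,0,0],[0,0,0.0003],0],[[0,0,0],[0,0,0],0],[[0,0,0],[0,0,0],20],[[0,0,0],[0,0,0],30],[[0,0,0],[0,0,0],40],[[0,0,0],[0,0,0],45],[[0,0,0],[0,0,0],45],[[0,0,0],[0,0,0],45],[[0,0,0],[0,0,0],45]])

```text
time: 21.05
ee_pos: [0.3724, 0.2783, 0.009]
tcp_rot: [180.0, 0.0, 89.9]
wrist_force: [0.4, -0.2, -0.4]
opening: 0.0386
grasp_force: 0.0
```

>>> servo_tool(moves=[[[0,0,0],[0,0,-0.005],45],[[0,0,0],[0,0,-0.01],45],[[0,0,0],[0,0,-0.02],45],[[0,0,0],[0,0,-0.03],45],[[0,0,0],[0,0,-0.03],45],[[0,0,0],[0,0,-0.03],45],[[0,0,0],[0,0,-0.03],45],[[0,0,0],[0,0,-0.03],45],[[0,0,0],[0,0,-0.03],45],[[0,0,0],[0,0,0],45],[[0,0,0],[0,0,0],45]])

```text
time: 22.15
ee_pos: [0.3726, 0.2785, 0.2251]
tcp_rot: [179.9, -0.1, 89.9]
wrist_force: [0.3, -0.4, -0.4]
opening: 0.0388
grasp_force: 0.0
```

```bash
python3 wr.py w6.png
python3 - <<'E'
from h import *
snap("scene","scene1.png")
for n in ["jam_jar","ramekin","kitchen_timer"]: print(n,[world("scene",x["xyz"]).round(3).tolist() for x in mark_of(n,"scene")[:1]])
E
```

```text
22.15 [0.3726 0.2785 0.2251] [ 1.79912983e+02 -6.25812309e-02  8.99051163e+01] 0.038789401380699515 [ 0.27 -0.41 -0.36]
bar (2306, 'ang 90.01 c [372.9 275.6] size [135.9  13.4] z 39.2')
fixed (1375, 'ang 155.14 c [607.  345.3] size [80.5 12.2] z 46.0')
swing (1148, 'ang 66.70 c [644.  223.8] size [90.4 12.5] z 46.1')
legL (882, 'ang 134.85 c [409.8 310.3] size [72.7  9.9] z 27.2')
legR (857, 'ang 45.38 c [411.3 241.4] size [75.  10.1] z 27.3')
jam_jar [[0.665, -0.017, -0.002]]
ramekin [[0.509, 0.531, -0.001]]
kitchen_timer []
```

View pics/w6.png

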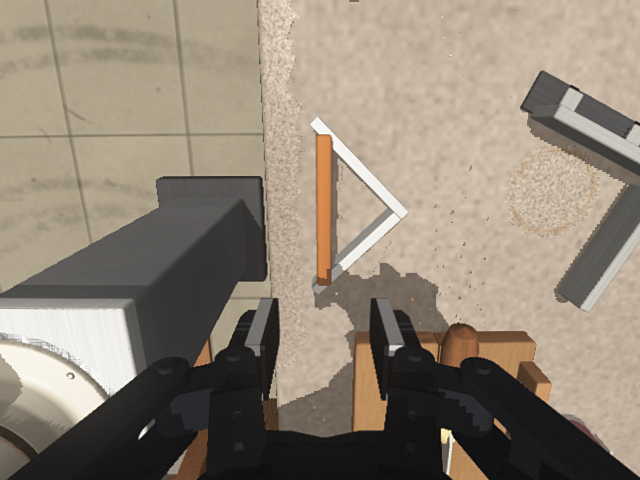

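>>> servo_tool(moves=[[[0,0,0],[-0.003,0.01,-0.005],45],[[0,0,0],[-0.005,0.024,-0.006],45],[[0,0,0],[-0.005,0.024,-0.006],45],[[0,0,0],[-0.005,0.024,-0.006],45],[[0,0,0],[-0.005,0.024,-0.006],45],[[0,0,0],[-0.005,0.024,-0.006],45],[[0,0,0],[-0.005,0.024,-0.006],45],[[0,0,0],[-0.005,0.024,-0.006],45],[[0,0,0],[-0.005,0.024,-0.006],45],[[0,0,0],[-0.005,0.024,-0.006],45],[[0,0,0],[0,0.01,0],45],[[0,0,0],[0,0,0],45]])

```text
time: 23.6
ee_pos: [0.6099, 0.2291, 0.2817]
tcp_rot: [-179.9, 0.0, 89.8]
wrist_force: [-0.9, -0.6, 0.1]
opening: 0.0384
grasp_force: 0.0
```

```bash
python3 f2.py w7.png
python3 - <<'E'
from h import *
P=np.load("wristP.npy"); z=P[:,2]*1000
k=(z>42)&(z<52)&(abs(P[:,0]-.63)<.11)&(abs(P[:,1]-.27)<.14)
phi=np.radians(155.9); ex=np.array([np.cos(phi),np.sin(phi)]); ey=np.array([-ex[1],ex[0]])
D=(P[k,:2]-[.675,.309])*1000; Q=np.c_[D@ex,D@ey]; print(k.sum(),np.percentile(z[k],[5,50,95]),Q.min(0),Q.max(0))
for n,ax,m in (("fixed",0,(Q[:,0]>15)&(Q[:,1]<15)),("swing",1,(Q[:,1]>20)&(Q[:,0]<12))):
    a,b=Q[m][:,ax],Q[m][:,1-ax]; A=[];I=[];O=[]
    for t in np.arange(18,120,4):
        s=b[(a>=t)&(a<t+4)]
        if len(s)>10: A.append(t+2);I.append(s.max());O.append(s.min())
    A=np.array(A)
    for nm,E in (("inner",I),("outer",O)):
        E=np.array(E);p=np.polyfit(A,E,1);r=abs(E-np.polyval(p,A))<1.2;p=np.polyfit(A[r],E[r],1)
        print(n,nm,"slope deg %.2f at0 %.1f"%(np.degrees(np.arctan(p[0])),p[1]),len(A),r.sum())
E
```

```text
23.6 [0.6099 0.2291 0.2817] [-1.7993e+02  4.0000e-02  8.9840e+01] [-0.93 -0.63  0.06] [ 0.01 -0.07  0.  ]
3535 [45.61496675 47.57718517 49.08392179] [-21.90666991 -15.73644284] [125.03231164 136.33287   ]
fixed inner slope deg 0.19 at0 -0.3 26 26
fixed outer slope deg -0.43 at0 -11.3 26 26
swing inner slope deg -0.58 at0 -0.2 26 26
swing outer slope deg -0.69 at0 -11.8 26 26
```

View pics/w7.png

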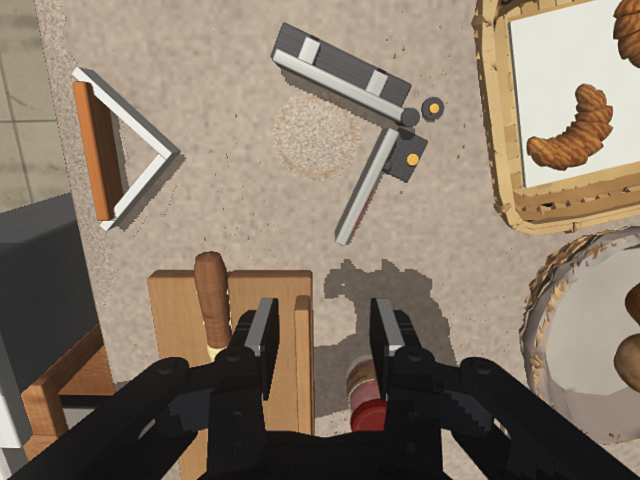

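```bash
cat > lsd.py <<'E'
from h import *
import sys
im,d=camera("wrist"); c=calibration("wrist"); K=np.array(c["camera_matrix"]); R=np.array(c["R"]); t=np.array(c["t"]).ravel(); C=-R.T@t
u=cv2.undistort(im,K,np.array(c["dist"])); g=cv2.cvtColor(u,cv2.COLOR_RGB2GRAY)
L=cv2.createLineSegmentDetector(cv2.LSD_REFINE_ADV).detect(g)[0].reshape(-1,2,2)
def plane(p,z):
    r=R.T@np.linalg.inv(K)@np.r_[p,1]; return (C+r*(z-C[2])/r[2])[:2]
for z,nm,bx in ((.047,"rails",(.55,.7,.17,.39)),(.028,"square",(.34,.47,.18,.38))):
    for a,b in L:
        A,B=plane(a,z),plane(b,z); l=np.linalg.norm(B-A); m=(A+B)/2
        if l>.035 and bx[0]<m[0]<bx[1] and bx[2]<m[1]<bx[3]:
            v=B-A; print(nm,"ang %.2f len %.0f mid %s px %s"%(np.degrees(np.arctan2(v[1],v[0]))%180,l*1000,(m*1000).round(1),((a+b)/2).round(0)))
E
python3 lsd.py
```

```text
rails ang 156.13 len 127 mid [625.7 343.9] px [341.  78.]
rails ang 155.85 len 128 mid [632.4 366.2] px [349.  51.]
rails ang 155.89 len 131 mid [623.2 333.6] px [338.  90.]
rails ang 66.01 len 123 mid [656.7 238.3] px [373. 189.]
rails ang 66.12 len 125 mid [647.2 243.1] px [363. 184.]
rails ang 66.14 len 115 mid [642.8 247.4] px [359. 180.]
rails ang 66.61 len 60 mid [657.  227.9] px [372. 201.]
rails ang 155.71 len 121 mid [627.5 327.6] px [343.  97.]
rails ang 65.79 len 64 mid [653.  245.8] px [368. 183.]
square ang 135.48 len 91 mid [411.1 302.8] px [127. 124.]
square ang 44.69 len 83 mid [408.6 246. ] px [135. 180.]
square ang 44.90 len 120 mid [410.  233.9] px [139. 191.]
square ang 134.92 len 117 mid [409.5 317.8] px [123. 107.]
square ang 45.18 len 110 mid [427. 230.] px [155. 195.]
square ang 134.90 len 109 mid [421.7 317.4] px [135. 108.]
square ang 90.00 len 86 mid [393.4 276. ] px [115. 150.]
square ang 89.98 len 139 mid [372.3 274.9] px [ 94. 149.]
square ang 88.92 len 40 mid [359.1 296.3] px [ 78. 131.]
square ang 44.98 len 105 mid [421.3 237.1] px [149. 188.]
```

```bash
python3 -c "
from workcell import *
print(job_done())"
```

```text
the job is handed in; nothing more can be done
None
```

I pressed the square into the corner for about 2 s (11–12 N on each side), laid it back within about 2 mm of where it started, and handed the job in at about 24 s. The last picture shows the corner square to about 0.1°; the jar and ramekin had not moved, but the network missed the timer in the last check.

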